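Fit the signal beacon on the grinder's control box and hold it for the locking screw

TASK

Please fit the signal beacon on top of the grinder's control box: set it in its bayonet socket with the lugs in the two notches, push it down against the spring and turn it a quarter turn clockwise (seen from above) as far as it goes. Finish while still holding it there, turned home and pressed down against the spring to the socket's rim, so that I can drive the locking screw; do not let go. Leave the other things on the bench where they are.

Things in the scene. Friction and masses are not known exactly. Their poses are not given: they have to be found in the camera images.
- beacon: Signal beacon standing upright on the bench, 87 mm high, 0.15 to 0.28 kg. Bottom up: grey plug, 42 mm diameter, 19 mm long; black collar, 66 mm diameter, 19 to 33 mm up; white opal lens, 54 mm diameter, then a shallow dome. Two lugs on the plug lie along its +x and -x; a half turn makes no difference. Origin: centre of the plug's underside; z up along the axis.
- beacon_lens (a point): Where to grip the beacon: on its axis, 60 mm above the plug's underside. The lens is round, 54 mm diameter, straight-sided from 33 to 76 mm above the underside, so it can be gripped across any diameter. Axes as the beacon's.
- beacon_lug (a point): Outer end of the beacon's +x lug, 26 mm from the axis, 5.5 mm above the underside. The other lug is straight across, at -x. Each lug is 6 mm wide and reaches from 3 to 8 mm above the underside. Two ribs on the outside of the collar, 8 mm wide, to 39 mm from the axis, mark the same two directions.
- socket (a point): Centre of the socket's mouth, level with the rim of the black round base (68 mm diameter, 34 mm high) in the middle of the control box's top, 144 mm above the bench. Axes as the control box's, z up. The bore takes the 42 mm plug with 1 to 1.5 mm to spare all round. Pushed in 19 mm, the beacon's collar is on the rim.
- socket_notch (a point): Middle of the +x entry notch, level with the rim, 25 mm from the socket's centre; the other notch is straight across, at -x. Each is 10 mm wide, open upward; an outside ridge marks it. The lugs go down the notches and pass under the ledge when the plug is 15 mm in or deeper (the rim is at 19 mm). Then the beacon turns clockwise from above (negative about z); the other way is blocked.
- socket_lock (a point): Where a lug that entered at socket_notch ends after the quarter turn: 90 degrees clockwise from it, at -y, 25 mm from the socket's centre, level with the rim; beside it is the boss with the locking screw. An end stop comes 4 degrees past it. Here the lugs lie under a pocket: let go, the spring lifts the beacon until it is only 12.5 mm in.
- contact_disc (a joint): How far the sprung disc in the socket is pushed down, m. At rest (0) it lies 8 mm below the rim. 0.007: the lugs just clear the ledge; 0.011: the beacon's collar on the rim; 0.0045: beacon locked and let go. Spring: 4 N at first touch, 0.9 N more per mm, 14 N with the collar on the rim.
- control_box: The grey steel control box, fixed to the bench, 164 x 204 mm (x, y) and 110 mm high, push buttons on its -x side, the socket in the middle of its top. Origin: centre of the underside.
- grease_tin: Steel tin, 60 mm diameter, 60 mm high, standing on the bench. Leave it. Origin: centre of the underside.
- oil_bottle: Grey plastic bottle, 56 mm diameter, 115 mm high, standing. Leave it. Origin: centre of the underside.
- blade_a: Dark knife blade without handle lying flat, about 240 mm long (along x, tang to -x), 42 mm wide, 4 mm thick. Leave it. Origin: under its middle.
- blade_b: Bright knife blade without handle lying flat, same size. Leave it. Origin: under its middle.
- screwdriver: Screwdriver lying on the bench, along its x. Leave it.
- tape_roll: Roll of brown tape lying flat, 100 mm diameter, 24 mm high. Leave it. Origin: centre of the underside.
- whetstone: Grey whetstone, 180 x 60 x 25 mm (x, y, z). Leave it. Origin: centre of the underside.
Mind the look-alikes: they are no part of the job. Leave any green look-alike of the beacon alone.

How it is judged:
By the outcome, as a careful person would: the job done as asked, in the order asked, and still so for the second after the job is handed in, while the arm keeps its last pose, push and grip.
It also fails if it takes over 42 s, if anything falls off the work surface, if the arm or the gripper's body presses on something with over 40 N, if the wrist force passes 120 N, or if a joint passes its speed limit or range.

ROBOT

A 6-joint arm with a two-finger parallel gripper is mounted at the origin on the work surface. World frame = base frame: x ahead of the robot, y to its left, z up, the work surface at z = 0. Lengths are in m, angles in rad, forces in N, time in s.
With the tool pointing down it reaches from about 0.35 to 0.975 m from the base axis. Payload 4.9 kg.
Tool frame: the origin (TCP) lies midway between the tips of the shut fingers; the grasp point (between the pads) lies ctrl.tcp_to_grasp behind it (ctrl.tcp_to_grasp is the distance from the TCP to the grasp point, in m); z points along the fingers, y is the direction in which the jaws open and shut (so a half turn about z gives the same grasp; the last joint's range is limited). The gripper opens to 85 mm and grips with 20 to 120 N. Pads are 22 mm wide; open, the fingers measure 114 mm over their backs; the gripper's body (76 mm by 85 mm) begins 54 mm behind the grasp point. The pads swing forward as they close: fully open they stand 13 mm farther back than shut.
Start: joints at [-1.454, 0.053, 1.613, -0, 1.476, -0.119], TCP at [0.146, -0.608, 0.231] pointing down, gripper open.
Joint ranges: [-3.01, 3.01], [-1.01, 2.22], [0.06, 2.58], [-1.02, 4.17], [0.09, 2.62], [-3.14, 3.14]. Speed limits (rad/s): [2.57, 2.57, 3.14, 3.14, 3.14, 3.14].

INTERFACE

Orientations are given as a rotation vector (axis times angle).
In Python, from station import ctrl, get_image, calibration, finish_job, models gives the robot as it stands.
- The arm moves only by the shell command python3 -m creep 'ROWS' [FORCE]. ROWS is JSON, a list of rows, each a list of 7 numbers: the opening, from 0 (shut) to 1 (fully open), then the shift along the tool's x, y, z in m, then the turn, a rotation vector about the tool's x, y, z in degrees. A call has 1 to 20 rows; each row shifts and turns the commanded pose from where the row before left it, along the tool's axes as they then stand; what a row does not reach is not made up. A row lasts 1/10 s, in which the tool goes at most 50 mm and 8.59 degrees, less where a joint would pass 70% of its speed; a pose out of reach is approached as far as the arm can. A call with a gripper value outside its range is refused whole. The fingers move at their own pace and stop on an object; FORCE is the grip in N (left out, the last holds). Time passes only in rows, so rows that do not move let the fingers close. It gives the time, the measured TCP pose, the force and the opening at its end, in the units of the state.
- ctrl.get_obs(): the state, without advancing time (a new reading comes with each control period).
- get_image(name): name is "scene" or "top" or "wrist"; returns the picture (400x640x3 uint8, red, green, blue); there is no depth.
- calibration(name): a dict with "mtx" (3x3 intrinsics, pixels), "R" (3x3) and "t" (3): a world point X has camera coordinates R X + t. Camera axes: x right, y down, z forward; pixel columns grow to the right and rows downward; lengths in m; the calibration is good to about 2 mm. A picture is of the moment at which its call begins: read the wrist's pose just before it. calibration takes no time and is no camera call; for the wrist camera it gives the pose at the moment of the call.
- finish_job(): hands the job in, once; it reports no verdict.
Trained networks look in the newest picture that a camera, given by its name, has taken for a name from the list of things; names that differ only in an ending like _2 or _b are one class to them, and where a whole thing is asked for, a point or a joint stands for the part that bears it (a point fixed in the world has none). Each returns a list of dicts, best first, with "conf" (0 to 1); they miss things now and then, are a little off and sometimes report something else, mostly with a low value. They report only what shows in the picture. A call takes as long as a camera call. They do not tell look-alikes from the thing itself.
- models.search_frame(camera, name): "extent" ([left, top, right, bottom] in pixels, round what is visible of it).
The state is a dict: "t": time; "q": joint angles; "dq": joint speeds; "effort": joint torques, N m; "tool_pos": TCP position; "tool_rot": TCP orientation; "contact_force": force on the tool from outside, world axes, zero at the start; "wrist_torque": the same for the moment, N m; "opening": finger opening in m.
Only numpy, scipy, OpenCV 4.12 (cv2) and the standard library are available. Lean on these libraries where they do the work, as an engineer would, in place of code of your own. Each camera call takes 0.05 s, during which the arm holds its last target. There are 200 camera calls.

## Working session

There is one attempt and no reset: what is moved stays moved. The work goes in short steps, Python scripts to look and compute and a shell command to move; the robot and the scene stay as the last step left them, time stands still between calls to the robot, and variables do not carry over. Pictures are saved under pics/ and viewed, about 8 in all and at most 12, crops included, and the job is handed in when it is done.

```bash
mkdir -p pics; python3 - <<'E'
from station import ctrl,get_image,calibration,models
import cv2,numpy as np
for c in ["scene","top"]:
    im=get_image(c); cv2.imwrite(f"pics/{c}0.png",im[:,:,::-1])
    for n in ["beacon","beacon_lug","socket","control_box","socket_notch","oil_bottle","grease_tin"]:
        print(c,n,[(np.round(d["extent"]).tolist(),round(d["conf"],2)) for d in models.search_frame(c,n)][:4])
    k=calibration(c);print(np.round(k["mtx"],1).tolist(),np.round(k["R"],3).tolist(),np.round(k["t"],3).tolist())
print(ctrl.get_obs(),ctrl.tcp_to_grasp)
E
```

```text
scene beacon [([180.0, 215.0, 209.0, 254.0], 0.76), ([218.0, 229.0, 250.0, 271.0], 0.64), ([302.0, 198.0, 321.0, 230.0], 0.17)]
scene beacon_lug [([177.0, 214.0, 208.0, 251.0], 0.89), ([219.0, 228.0, 253.0, 269.0], 0.81), ([328.0, 156.0, 365.0, 181.0], 0.46)]
scene socket [([363.0, 138.0, 461.0, 226.0], 0.72)]
scene control_box [([365.0, 136.0, 461.0, 223.0], 0.6), ([301.0, 197.0, 322.0, 232.0], 0.36)]
scene socket_notch [([365.0, 140.0, 462.0, 227.0], 0.92), ([217.0, 228.0, 250.0, 272.0], 0.68)]
scene oil_bottle [([293.0, 245.0, 323.0, 296.0], 0.85)]
scene grease_tin [([326.0, 213.0, 399.0, 262.0], 0.73), ([299.0, 198.0, 321.0, 229.0], 0.58), ([362.0, 139.0, 462.0, 226.0], 0.42)]
[[426.5, 0.0, 323.0], [0.0, 426.5, 203.0], [0.0, 0.0, 1.0]] [[0.725, 0.689, -0.004], [0.43, -0.456, -0.779], [-0.538, 0.563, -0.627]] [-0.32, -0.195, 1.377]
top beacon [([373.0, 214.0, 394.0, 237.0], 0.93), ([383.0, 252.0, 408.0, 273.0], 0.87)]
top beacon_lug [([369.0, 215.0, 399.0, 236.0], 0.89), ([387.0, 249.0, 408.0, 275.0], 0.66)]
top socket [([184.0, 140.0, 263.0, 210.0], 0.82)]
top control_box [([182.
[... 349 characters left out ...]
, -0.006, -0.996]] [-0.097, 0.508, 1.427]
{'t': 0.8, 'q': array([-1.45401565e+00,  5.26758948e-02,  1.61284663e+00,  6.50159957e-06,
        1.47600158e+00, -1.19012131e-01]), 'dq': array([-0.00264061,  0.00038794,  0.00046883, -0.00135489, -0.00017468,
        0.00111891]), 'effort': array([-6.24559343e-04, -3.93647790e+01, -3.70438313e+01, -1.40696397e-04,
        3.18285202e-04, -7.61101688e-06]), 'tool_pos': array([ 0.14600399, -0.60771122,  0.23135045]), 'tool_rot': array([3.11971658e+00, 3.69516031e-01, 1.00465108e-05]), 'contact_force': array([ 0.08639612, -0.03729524, -0.2817013 ]), 'wrist_torque': array([ 0.01401609,  0.01098327, -0.00507103]), 'opening': 0.08579487475982693} 0.0187
```

```bash
python3 - <<'E'
import cv2,numpy as np
s=cv2.imread("pics/scene0.png");t=cv2.imread("pics/top0.png")
a=cv2.resize(t[130:290,170:430],None,fx=3,fy=3,interpolation=cv2.INTER_CUBIC)
cv2.imwrite("pics/topcrop.png",a)
b=cv2.resize(s[130:300,170:470],None,fx=2.6,fy=2.6,interpolation=cv2.INTER_CUBIC)
cv2.imwrite("pics/scenecrop.png",b)
E
```

```text
(no output)
```

View pics/topcrop.png

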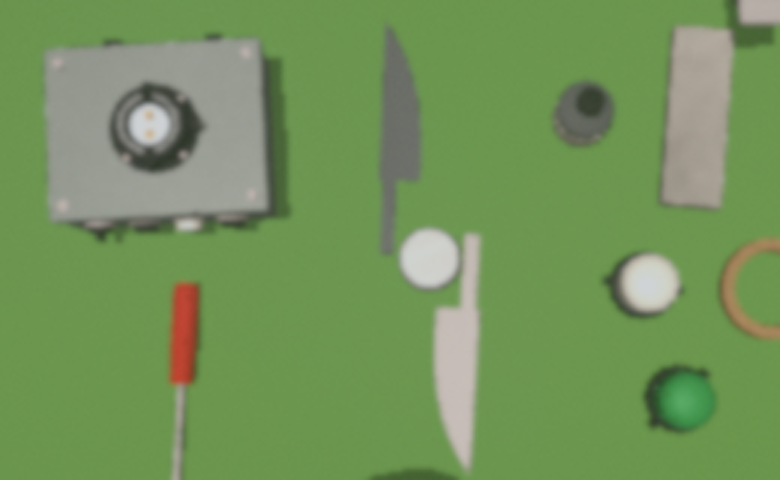

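View pics/scenecrop.png

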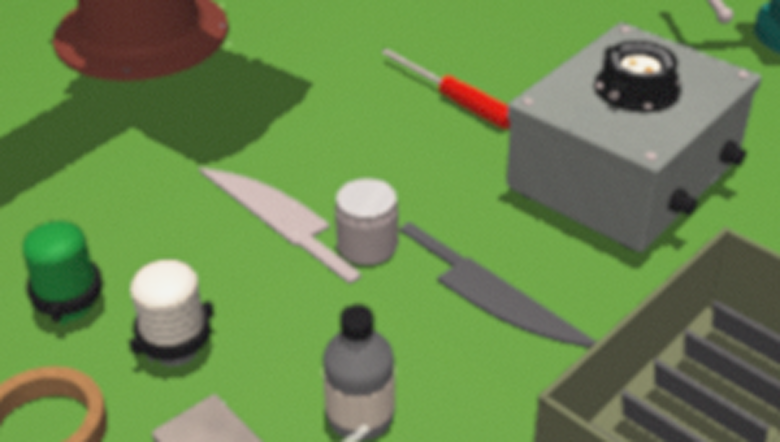

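The candidates are the white beacon at top px (386,224), the green look-alike at (397,263) and the white-lidded tin at (313,216). I choose the white-lensed one with the ribs, at (386,224).

```bash
cat > h.py <<'E'
import numpy as np
from station import calibration
def ray(cal,px,z):
    d=cal["R"].T@np.linalg.solve(cal["mtx"],[px[0],px[1],1.]); o=-cal["R"].T@cal["t"]
    return o+d*(z-o[2])/d[2]
def proj(cal,X):
    p=cal["mtx"]@(cal["R"]@np.asarray(X)+cal["t"]); return p[:2]/p[2]
E
python3 - <<'E'
from h import *
from station import ctrl
k=calibration("top"); c=lambda x,y:(170+x/3-.33,130+y/3-.33)
print("lens",ray(k,c(649,283),.08)); a,b=ray(k,c(608,281),.026),ray(k,c(682,290),.026);print("ribs",a,b,(a+b)/2)
print("sock",ray(k,c(149,125),.137),ray(k,c(152,128),.144),"boss",ray(k,c(203,127),.135),"n",ray(k,c(148,85),.135))
for p in [(47,48),(260,38),(270,212),(53,218)]: print(ray(k,c(*p),.11))
for n,p,z in [("tin",(430,258),.06),("bottle",(590,100),.115),("green",(684,400),.08)]: print(n,ray(k,c(*p),z))
w=calibration("wrist"); o=ctrl.get_obs()
from scipy.spatial.transform import Rotation as R
T=R.from_rotvec(o["tool_rot"]).as_matrix(); print("tool",T.round(3).tolist())
print("cam in tool",(T.T@(-w["R"].T@w["t"]-o["tool_pos"])).round(4),(w["R"]@T).round(3).tolist(),w["mtx"].round(1).tolist())
E
```

```text
lens [ 0.45495393 -0.29792991  0.08      ]
ribs [ 0.45990189 -0.2656627   0.026     ] [ 0.45074657 -0.33847264  0.026     ] [ 0.45532423 -0.30206767  0.026     ]
sock [0.59858572 0.16659247 0.137     ] [0.59467817 0.16247886 0.144     ] boss [0.59689698 0.1174737  0.135     ] n [0.63607055 0.16837166 0.135     ]
[0.67628506 0.26833505 0.11      ]
[0.68524063 0.06865575 0.11      ]
[0.52085325 0.05832935 0.11      ]
[0.51597564 0.25975909 0.11      ]
tin [ 0.48089923 -0.0903702   0.06      ]
bottle [ 0.62442332 -0.24034439  0.115     ]
green [ 0.34453987 -0.32909085  0.08      ]
tool [[0.972, 0.234, 0.0], [0.234, -0.972, -0.0], [-0.0, 0.0, -1.0]]
cam in tool [ 7.740e-02  1.000e-04 -1.426e-01] [[0.001, 1.0, 0.001], [-0.954, 0.001, -0.301], [-0.301, -0.001, 0.954]] [[343.4, 0.0, 319.1], [0.0, 343.4, 198.9], [0.0, 0.0, 1.0]]
```

```bash
python3 -m creep '[[1,0.02,-0.0121,0.003,0,0,0],[1,0.034,-0.0207,0.005,0,0,0],[1,0.034,-0.0207,0.005,0,0,0],[1,0.034,-0.0207,0.005,0,0,0],[1,0.034,-0.0207,0.005,0,0,0],[1,0.034,-0.0207,0.005,0,0,0],[1,0.034,-0.0207,0.005,0,0,0],[1,0.034,-0.0207,0.005,0,0,0],[1,0.034,-0.0207,0.005,0,0,0],[1,0.034,-0.0207,0.005,0,0,0],[1,0.0312,-0.0207,0.003,0,0,0],[1,0.015,-0.0087,0,0,0,0],[1,0,0,0,0,0,0],[1,0,0,0,0,0,0]]'
cat > look.py <<'E'
import sys,cv2,json
from h import *
from station import ctrl,get_image,models
def look(tag,names,cams=("wrist",)):
    for c in cams:
        k=calibration(c); im=get_image(c); cv2.imwrite(f"pics/{c}_{tag}.png",im[:,:,::-1])
        json.dump({a:np.asarray(v).tolist() for a,v in k.items()},open(f"pics/{c}_{tag}.json","w"))
        for n in names: print(c,n,[(np.round(d["extent"],1).tolist(),round(d["conf"],2)) for d in models.search_frame(c,n)][:3])
    o=ctrl.get_obs(); print(o["t"],o["tool_pos"].round(4),o["tool_rot"].round(4),o["contact_force"].round(2),o["wrist_torque"].round(2),round(o["opening"],4),o["q"].round(2))
def load(f):
    return {a:np.array(v) for a,v in json.load(open(f)).items()}
if __name__=="__main__": look(sys.argv[1],sys.argv[2].split(",") if len(sys.argv)>2 else [],sys.argv[3].split(",") if len(sys.argv)>3 else ("wrist",))
E
python3 look.py b1 beacon,beacon_lug
```

```text
t: 2.2
tool_pos: [0.4547, -0.2993, 0.1804]
tool_rot: [3.119, 0.371, -0.0]
contact_force: [-0.0, 0.7, 0.2]
opening: 0.0857
wrist beacon [([278.6, 141.4, 360.0, 227.1], 0.95), ([289.5, 262.4, 362.9, 353.5], 0.83)]
wrist beacon_lug [([288.9, 260.0, 364.7, 354.4], 0.97), ([275.7, 139.9, 360.9, 228.7], 0.74)]
2.35 [ 0.4541 -0.3001  0.1804] [3.1197 0.3673 0.    ] [-0.59 -0.45 -0.21] [-0.   -0.02 -0.01] 0.0857 [-0.72 -0.1   1.85 -0.    1.39  0.62]
```

View pics/wrist_b1.png

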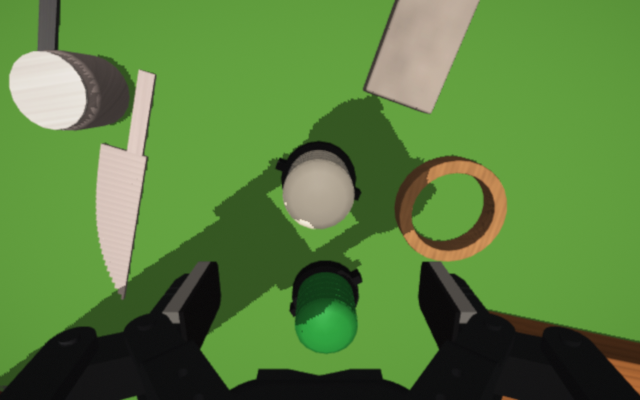

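```bash
cat > ov.py <<'E'
from look import *
def overlay(f,pts,box,s,out):
    im=cv2.imread(f"pics/{f}.png"); k=load(f"pics/{f}.json"); l,t,r,b=box
    a=cv2.resize(im[t:b,l:r],None,fx=s,fy=s,interpolation=cv2.INTER_CUBIC)
    for P,col in pts:
        q=np.array([(proj(k,X)-[l,t]+.5)*s for X in P]).round().astype(int)
        cv2.polylines(a,[q.reshape(-1,1,2)],False,col,1)
    cv2.imwrite(f"pics/{out}.png",a)
def circ(c,r,z,n=60):
    th=np.linspace(0,2*np.pi,n+1); return np.c_[c[0]+r*np.cos(th),c[1]+r*np.sin(th),0*th+z]
E
python3 - <<'E'
from ov import *
c=(.455,-.3);y=np.radians(83);u=np.array([np.cos(y),np.sin(y)]);v=np.array([-u[1],u[0]])
P=[(circ(c,.027,.076),(0,0,255)),(circ(c,.033,.033),(255,0,0)),(circ(c,.033,.019),(255,0,0))]
for s in(1,-1):
    P.append(([np.r_[c+s*u*a+v*b,.033] for a,b in((.033,-.004),(.039,-.004),(.039,.004),(.033,.004))],(0,255,255)))
overlay("wrist_b1",P,(250,120,390,240),5,"b1ov")
E
```

```text
(no output)
```

View pics/b1ov.png

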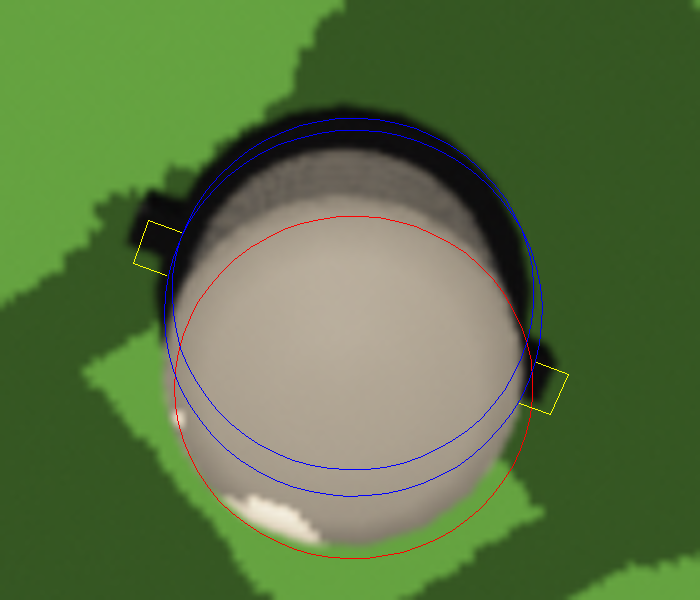

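```bash
python3 -m creep '[[1,0.0041,-0.0017,0.01,0,0,0],[1,0,0,0.025,0,0,0],[1,0,0,0.025,0,0,0],[1,0,0,0.025,0,0,0],[1,0,0,0.025,0,0,0],[1,0,0,0.019,0,0,0],[1,0,0,0.010,0,0,0],[1,0,0,0,0,0,0],[0,0,0,0,0,0,0],[0,0,0,0,0,0,0],[0,0,0,0,0,0,0],[0,0,0,0,0,0,0],[0,0,0,0,0,0,0],[0,0,0,0,0,0,0]]' 80; python3 look.py g1
```

```text
t: 3.75
tool_pos: [0.4596, -0.2977, 0.0433]
tool_rot: [3.117, 0.369, 0.004]
contact_force: [0.0, -0.5, 6.1]
opening: 0.0521
3.8 [ 0.4596 -0.2978  0.0433] [3.117  0.3692 0.004 ] [ 0.85 -0.04  6.53] [-0.03  0.02 -0.02] 0.0525 [-0.71  0.06  1.94 -0.    1.14  0.62]
```

```bash
python3 -m creep '[[0,0,0,-0.01,0,0,0],[0,0,0,-0.02,0,0,0],[0,0,0,-0.04,0,0,0],[0,0,0,-0.04,0,0,0],[0,0,0,-0.04,0,0,0],[0,0,0,-0.04,0,0,0],[0,0,0,-0.02,0,0,0],[0,0,0,0,0,0,0]]' && python3 -m creep '[[0,0.01,-0.013,0,0,0,0],[0,0.018,-0.024,0,0,0,0],[0,0.0258,-0.0339,0,0,0,0],[0,0.0258,-0.0339,0,0,0,0],[0,0.0258,-0.0339,0,0,0,0],[0,0.0258,-0.0339,0,0,0,0],[0,0.0258,-0.0339,0,0,0,0],[0,0.0258,-0.0339,0,0,0,0],[0,0.0258,-0.0339,0,0,0,0],[0,0.0258,-0.0339,0,0,0,0],[0,0.018,-0.024,0,0,0,0],[0,0.0059,-0.0078,0,0,0,0],[0,0,0,0,0,0,0]]' && python3 -m creep '[[0,0,0,0,0,0,-4],[0,0,0,0,0,0,-8],[0,0,0,0,0,0,-8],[0,0,0,0,0,0,-8],[0,0,0,0,0,0,-8],[0,0,0,0,0,0,-8],[0,0,0,0,0,0,-8],[0,0,0,0,0,0,-8],[0,0,0,0,0,0,-8],[0,0,0,0,0,0,-8],[0,0,0,0,0,0,-8],[0,0,0,0,0,0,-8],[0,0,0,0,0,0,-5],[0,0,0,0,0,0,-3.5],[0,0,0,0,0,0,0],[0,0,0,0,0,0,0]]'; python3 look.py s1 beacon,socket,socket_notch wrist,top
```

```text
t: 4.6
tool_pos: [0.4595, -0.2976, 0.2558]
tool_rot: [3.114, 0.369, 0.008]
contact_force: [-0.0, -0.3, -1.1]
opening: 0.0519
t: 5.9
tool_pos: [0.6288, 0.096, 0.2483]
tool_rot: [-3.119, -0.373, 0.008]
contact_force: [-0.3, -1.0, -2.0]
opening: 0.0525
t: 7.5
tool_pos: [0.6293, 0.0933, 0.2505]
tool_rot: [-1.714, -2.632, 0.002]
contact_force: [-0.4, -0.2, -1.9]
opening: 0.0522
wrist beacon [([0.8, 340.4, 27.8, 393.6], 0.96), ([243.9, 190.5, 389.7, 374.5], 0.84), ([192.0, 0.0, 473.3, 215.8], 0.54)]
wrist socket [([193.4, 3.3, 477.5, 215.1], 0.82)]
wrist socket_notch [([192.1, 1.4, 477.1, 216.0], 0.91)]
top beacon [([384.8, 253.1, 406.3, 272.0], 0.91), ([250.0, 146.5, 254.6, 160.5], 0.5)]
top socket [([184.9, 143.3, 261.4, 207.0], 0.62)]
top socket_notch [([187.1, 144.3, 264.2, 204.7], 0.88), ([304.8, 207.0, 320.5, 225.4], 0.46)]
7.9 [0.63   0.0944 0.2513] [ 1.7109  2.6348 -0.    ] [ 0.13 -0.18 -1.15] [0.02 0.02 0.03] 0.0523 [ 0.03  0.07  1.56 -0.    1.51 -0.39]
```

View pics/wrist_s1.png

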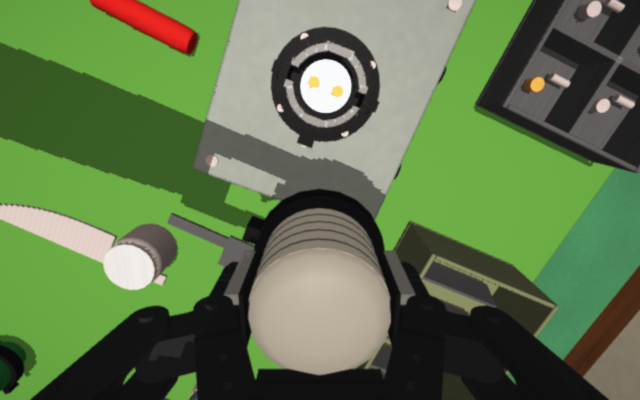

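```bash
python3 - <<'E'
from ov import *
def ribs(c,yaw,z,r0,r1,w):
    y=np.radians(yaw);u=np.array([np.cos(y),np.sin(y)]);v=np.array([-u[1],u[0]]);c=np.array(c)
    return [[np.r_[c+s*u*a+v*b,z] for a,b in((r0,-w),(r1,-w),(r1,w),(r0,w),(r0,-w))] for s in(1,-1)]
c=(.598,.165);Y=(0,255,255)
P=[(circ(c,.034,.144),(0,0,255)),(circ(c,.0223,.144),(255,0,255)),(circ(c,.034,.11),(0,0,255))]+[(p,Y) for p in ribs(c,2.5,.144,.022,.028,.005)]
overlay("wrist_s1",P,(255,10,395,160),5,"s1a")
t=(.63,.0944);z=.2513-.041+.033
P=[(circ(t,.033,z),(255,0,0)),(circ(t,.033,z-.014),(255,0,0)),(circ(t,.027,z),(0,0,255))]+[(p,Y) for p in ribs(t,182.5,z,.033,.039,.004)]
overlay("wrist_s1",P,(230,170,410,300),5,"s1b")
a=cv2.imread("pics/s1a.png");b=cv2.resize(cv2.imread("pics/s1b.png"),None,fx=.65,fy=.65)
b=cv2.resize(cv2.imread("pics/s1b.png"),(int(180*3.2),int(130*3.2)))
a=cv2.resize(a,(int(140*3.9),int(150*3.9)))
cv2.imwrite("pics/s1a.png",a);cv2.imwrite("pics/s1b.png",b)
E
```

```text
(no output)
```

View pics/s1a.png

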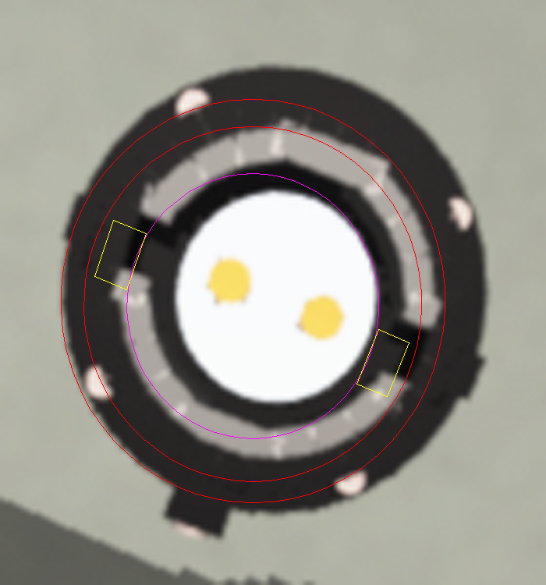

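View pics/s1b.png

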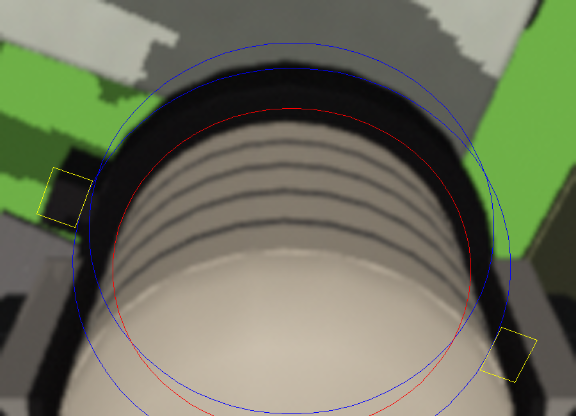

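```bash
python3 - <<'E'
from ov import *
k=load("pics/wrist_s1.json"); c=lambda x,y:(255+x/3.9-.4,10+y/3.9-.4)
print("disc",ray(k,c(277,297),.136)); 
for z in(.144,.14): print("outer",ray(k,c(277,289),z),"notchmid",(ray(k,c(140,248),z)+ray(k,c(405,355),z))/2)
d=ray(k,c(405,355),.144)-ray(k,c(140,248),.144);print(np.degrees(np.arctan2(d[1],d[0])),np.linalg.norm(d))
d=ray(k,c(478,378),.13)-ray(k,c(75,215),.13);print(np.degrees(np.arctan2(d[1],d[0])),np.linalg.norm(d))
b=ray(k,c(198,505),.144);print("boss",b)
def ribs(c,yaw,z,r0,r1,w):
    y=np.radians(yaw);u=np.array([np.cos(y),np.sin(y)]);v=np.array([-u[1],u[0]]);c=np.array(c)
    return [[np.r_[c+s*u*a+v*b,z] for a,b in((r0,-w),(r1,-w),(r1,w),(r0,w),(r0,-w))] for s in(1,-1)]
Y=(0,255,255);a=np.radians(114)
im=cv2.imread("pics/wrist_s1.png");cv2.imwrite("pics/wrist_s1g.png",(255*(im/255.)**.5).astype(np.uint8))
import shutil;shutil.copy("pics/wrist_s1.json","pics/wrist_s1g.json")
t=np.array((.63,.0944))-.0025*np.array([np.cos(a),np.sin(a)]);z=.2513-.0433+.033
P=[(circ(t,.033,z),(255,0,0)),(circ(t,.033,z-.014),(255,0,0)),(circ(t,.027,z),(0,0,255))]+[(p,Y) for p in ribs(t,181.5,z,.033,.039,.004)]+[(p,(255,255,0)) for p in ribs(t,181.5,z-.014,.033,.039,.004)]
overlay("wrist_s1g",P,(235,180,405,280),4.6,"s1c")
E
```

```text
disc [0.60126636 0.16878809 0.136     ]
outer [0.6006296  0.16985858 0.144     ] notchmid [0.60104848 0.16763912 0.144     ]
outer [0.60066401 0.16995407 0.14      ] notchmid [0.60108961 0.16769898 0.14      ]
2.945591625281937 0.05029048716095793
2.9397125173899 0.08073592470067889
boss [0.60282346 0.12940467 0.144     ]
```

View pics/s1c.png

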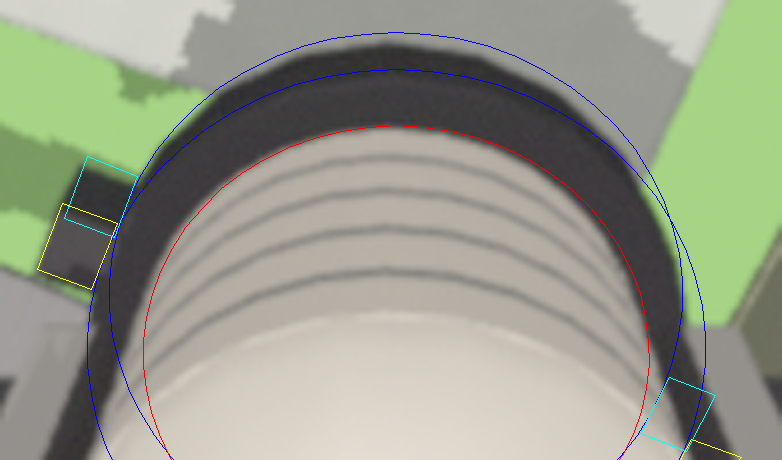

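```bash
python3 -m creep '[[0,0.0136,0.0005,0,0,0,0],[0,0.02,0.001,0,0,0,0],[0,0.025,0.001,0,0,0,0],[0,0.015,0.001,0.005,0,0,0],[0,0.008,0,0.015,0,0,-1.2],[0,0,0,0.018,0,0,0],[0,0,0,0.011,0,0,0],[0,0,0,0.005,0,0,0],[0,0,0,0,0,0,0],[0,0,0,0,0,0,0]]'; python3 look.py s2 "" wrist,scene; python3 - <<'E'
import cv2,numpy as np
a=cv2.imread("pics/wrist_s2.png")[120:320,200:440];b=cv2.imread("pics/scene_s2.png")[100:230,350:480]
a=cv2.resize(a,None,fx=1.9,fy=1.9,interpolation=2);b=cv2.resize(b,(380,380),interpolation=2)
f=lambda x:(255*(x/255.)**.6).astype(np.uint8)
cv2.imwrite("pics/s2.png",f(np.hstack([cv2.resize(a,(420,380)),b])))
E
```

```text
t: 8.9
tool_pos: [0.6004, 0.1698, 0.1975]
tool_rot: [1.684, 2.652, 0.0]
contact_force: [-0.1, 0.5, -0.9]
opening: 0.0524Traceback (most recent call last):
  File "look.py", line 12, in <module>
    if __name__=="__main__": look(sys.argv[1],sys.argv[2].split(",") if len(sys.argv)>2 else [],sys.argv[3].split(",") if len(sys.argv)>3 else ("wrist",))
                             ~~~~^^^^^^^^^^^^^^^^^^^^^^^^^^^^^^^^^^^^^^^^^^^^^^^^^^^^^^^^^^^^^^^^^^^^^^^^^^^^^^^^^^^^^^^^^^^^^^^^^^^^^^^^^^^^^^^^^^^^^^^^^
  File "look.py", line 8, in look
    for n in names: print(c,n,[(np.round(d["extent"],1).tolist(),round(d["conf"],2)) for d in models.search_frame(c,n)][:3])
                                                                                              ~~~~~~~~~~~~~~~~~~~^^^^^
ValueError: it knows: beacon, beacon_lens, beacon_lug, blade, contact_disc, control_box, grease_tin, oil_bottle, screwdriver, socket, socket_lock, socket_notch, tape_roll, whetstone
[ WARN:0@0.029] global loadsave.cpp:275 findDecoder imread_('pics/scene_s2.png'): can't open/read file: check file path/integrity
Traceback (most recent call last):
TypeError: 'NoneType' object is not subscriptable
```

```bash
python3 -m creep '[[0,0,0,0.004,0,0,0],[0,0,0,0.004,0,0,0],[0,0,0,0.003,0,0,0],[0,0,0,0.002,0,0,0],[0,0,0,0,0,0,0]]'; python3 -m creep '[[0,0,0,0.002,0,0,0],[0,0,0,0.0015,0,0,0],[0,0,0,0,0,0,0]]'; python3 look.py s3 beacon wrist,scene;python3 - <<'E'
import cv2,numpy as np
a=cv2.imread("pics/wrist_s3.png")[120:320,200:440];b=cv2.imread("pics/scene_s3.png")[100:230,350:480]
b=cv2.resize(b,(380,380),interpolation=2)
f=lambda x:(255*(x/255.)**.6).astype(np.uint8)
cv2.imwrite("pics/s3.png",f(np.hstack([cv2.resize(a,(420,380)),b])))
E
```

```text
t: 9.45
tool_pos: [0.5997, 0.1703, 0.1837]
tool_rot: [-1.683, -2.652, 0.001]
contact_force: [0.6, -0.3, -1.9]
opening: 0.0515
t: 9.75
tool_pos: [0.5999, 0.1703, 0.1805]
tool_rot: [-1.683, -2.652, 0.0]
contact_force: [-0.7, -0.7, -1.0]
opening: 0.0523
wrist beacon [([245.6, 188.5, 391.9, 374.9], 0.92)]
scene beacon [([178.0, 215.9, 206.5, 253.7], 0.92), ([404.7, 117.3, 432.5, 158.8], 0.56)]
9.95 [0.6001 0.1703 0.1809] [1.6830e+00 2.6525e+00 3.0000e-04] [ 0.07 -0.12 -1.46] [-0.04 -0.06  0.01] 0.0519 [ 0.16  0.08  1.66  0.    1.39 -0.28]
```

View pics/s3.png

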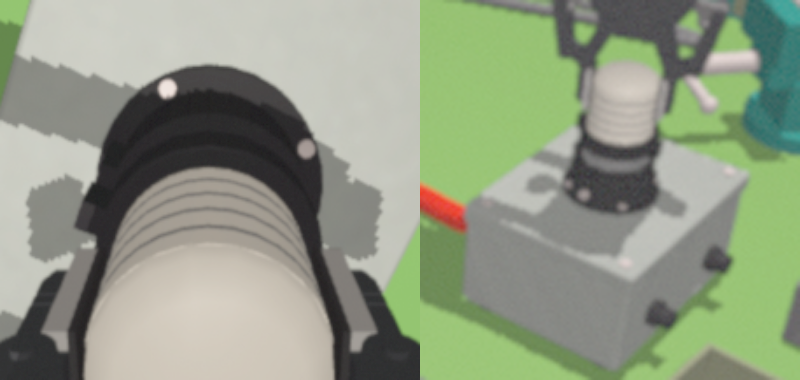

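No contact force with the plug about 6 mm in, and the rib (crop px 90,210) lines up with the socket ridge. I'll push further down.

```bash
python3 -m creep '[[0,0,0,0.002,0,0,0],[0,0,0,0.002,0,0,0],[0,0,0,0.002,0,0,0],[0,0,0,0,0,0,0]]'; python3 -c "from station import ctrl;o=ctrl.get_obs();print(o['tool_pos'],o['contact_force'],o['wrist_torque'])"
```

```text
t: 10.35
tool_pos: [0.6004, 0.1703, 0.1758]
tool_rot: [1.683, 2.652, 0.001]
contact_force: [-1.1, -1.2, 5.6]
opening: 0.0525
[0.60035137 0.17028179 0.17579333] [-1.14736497 -1.15271711  5.62641898] [-0.15975239  0.35858807  0.02871955]
```

```bash
python3 -m creep '[[0,0,0,0.002,0,0,0],[0,0,0,0.002,0,0,0],[0,0,0,0.002,0,0,0],[0,0,0,0.001,0,0,0],[0,0,0,0,0,0,0]]'; python3 -c "from station import ctrl;o=ctrl.get_obs();print(o['tool_pos'],o['contact_force'],o['wrist_torque'])"
```

```text
t: 10.85
tool_pos: [0.6004, 0.1703, 0.1702]
tool_rot: [1.683, 2.652, 0.001]
contact_force: [-4.7, -1.4, 11.2]
opening: 0.0521
[0.60042682 0.17025211 0.17023054] [-4.70285393 -1.39224098 11.23538427] [-0.26027135  0.95584616 -0.00531716]
```

```bash
python3 -m creep '[[0,0.00025,-0.00055,0.0005,0,0,0],[0,0,0.0002,0,0,0,4],[0,0,0.0003,0,0,0,7],[0,0,0.0003,0,0,0,7],[0,0,0.0003,0,0,0,7],[0,0,0,0,0,0,0]]'; python3 -c "from station import ctrl;o=ctrl.get_obs();print(o['tool_pos'],o['tool_rot'],o['contact_force'],o['wrist_torque'])"
```

```text
t: 11.45
tool_pos: [0.6024, 0.1708, 0.1707]
tool_rot: [2.217, 2.221, 0.007]
contact_force: [-0.4, 0.6, 9.2]
opening: 0.0523
[0.6023944  0.17075045 0.17072503] [2.21736828 2.22066952 0.00687218] [-0.35619756  0.56779311  9.22026886] [-0.09455386  0.31129333 -0.05205408]
```

```bash
python3 -m creep '[[0,0,0,0.0008,0,0,0],[0,0,0.0003,0,0,0,7],[0,0,0.0003,0,0,0,7],[0,0,0.0003,0,0,0,7],[0,0,0.0003,0,0,0,7],[0,0,0,0,0,0,0]]'; python3 -c "from station import ctrl;o=ctrl.get_obs();print(o['tool_pos'],o['tool_rot'],o['contact_force'],o['wrist_torque'])"
```

```text
t: 12.05
tool_pos: [0.6038, 0.1706, 0.1702]
tool_rot: [2.689, 1.619, 0.009]
contact_force: [-0.0, -0.6, 10.1]
opening: 0.0523
[0.6038027  0.17056883 0.17022148] [2.6894412  1.6187672  0.00895636] [-0.03280512 -0.64978859 10.05715077] [-0.09619652  0.29924536 -0.0814186 ]
```

```bash
python3 -m creep '[[0,0,0.0003,0,0,0,7],[0,0,0.0003,0,0,0,7],[0,0,0.0003,0,0,0,7],[0,0,0.0003,0,0,0,7],[0,0,0.0003,0,0,0,6],[0,0,0.0001,0,0,0,3],[0,0,0,0,0,0,0]]'; python3 look.py s4 beacon wrist,scene;python3 - <<'E'
import cv2,numpy as np
a=cv2.imread("pics/wrist_s4.png")[120:320,200:440];b=cv2.imread("pics/scene_s4.png")[100:230,350:480]
b=cv2.resize(b,(380,380),interpolation=2)
f=lambda x:(255*(x/255.)**.6).astype(np.uint8)
cv2.imwrite("pics/s4.png",f(np.hstack([cv2.resize(a,(420,380)),b])))
E
```

```text
t: 12.75
tool_pos: [0.605, 0.1695, 0.1703]
tool_rot: [3.065, 0.684, 0.01]
contact_force: [-0.1, -1.0, 11.3]
opening: 0.052
wrist beacon [([243.2, 189.8, 389.5, 375.7], 0.85)]
scene beacon [([180.4, 215.4, 212.4, 254.4], 0.93), ([403.6, 123.8, 431.1, 158.3], 0.64)]
12.95 [0.605  0.1695 0.1702] [3.0653 0.6849 0.0099] [-0.59 -0.97  9.89] [-0.17  0.2  -0.1 ] 0.0525 [ 0.15  0.1   1.67 -0.    1.37  1.29]
```

View pics/s4.png

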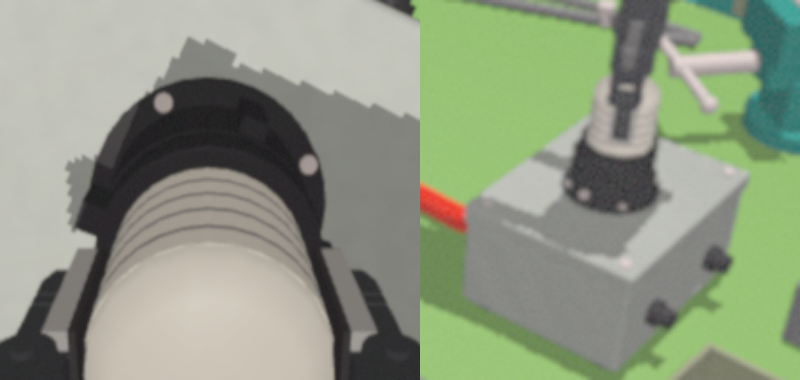

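```bash
python3 -m creep '[[0,0,0.00015,0,0,0,3],[0,0,0,0,0,0,1],[0,0,0,0,0,0,0],[0,0,0,0,0,0,0]]'; python3 -c "
from station import ctrl;o=ctrl.get_obs();print(o['tool_pos'],o['tool_rot'],o['contact_force'],o['wrist_torque'])"; python3 -m creep '[[0,0,0,0.001,0,0,1],[0,0,0,0.001,0,0,1],[0,0,0,0.001,0,0,0],[0,0,0,0,0,0,0],[0,0,0,0,0,0,0]]';  python3 -c "
from station import ctrl;o=ctrl.get_obs();print(o['tool_pos'],o['tool_rot'],o['contact_force'],o['wrist_torque'])"
```

```text
t: 13.35
tool_pos: [0.6043, 0.1694, 0.1702]
tool_rot: [3.087, 0.579, 0.007]
contact_force: [-3.3, -1.4, 11.2]
opening: 0.0524
[0.60428075 0.16938397 0.17016281] [3.08740909 0.57911365 0.00671195] [-3.30550953 -1.37272366 11.17461727] [-0.17741145  0.65165663  0.19076797]
t: 13.85
tool_pos: [0.604, 0.1695, 0.1692]
tool_rot: [3.097, 0.526, 0.005]
contact_force: [-8.3, -2.4, 19.2]
opening: 0.0522
[0.60399134 0.16951687 0.16918535] [3.0970044  0.52636467 0.00548697] [-8.29947109 -2.44445457 19.20626867] [-0.21277925  1.63899179  0.38214235]
```

```bash
python3 -m creep '[[0,-0.0008,-0.0003,0.0005,0,0,0],[0,0,0,0.0005,0,0,0],[0,0,0,0,0,0,0],[0,0,0,0,0,0,0]]'; python3 look.py s5 beacon wrist,scene;  python3 - <<'E'
import cv2,numpy as np
a=cv2.imread("pics/wrist_s5.png")[120:320,200:440];b=cv2.imread("pics/scene_s5.png")[100:170,380:450]
b=cv2.resize(b,(380,380),interpolation=2)
f=lambda x:(255*(x/255.)**.5).astype(np.uint8)
cv2.imwrite("pics/s5.png",f(np.hstack([cv2.resize(a,(420,380)),b])))
from station import ctrl
from scipy.spatial.transform import Rotation as R
print(R.from_rotvec(ctrl.get_obs()["tool_rot"]).as_matrix()[:,2])
E
```

```text
t: 14.25
tool_pos: [0.6039, 0.1695, 0.169]
tool_rot: [3.097, 0.526, 0.009]
contact_force: [-7.1, -2.0, 21.5]
opening: 0.0523
wrist beacon [([246.3, 189.2, 392.1, 377.0], 0.75)]
scene beacon [([405.0, 127.5, 429.7, 158.6], 0.81), ([177.1, 214.5, 205.5, 251.3], 0.7)]
14.45 [0.6039 0.1695 0.169 ] [3.0967 0.5263 0.0087] [-7.29 -1.33 20.23] [-0.28  1.47  0.37] 0.052 [ 0.16  0.1   1.67 -0.    1.37  1.39]
[ 5.53838405e-03  4.90611181e-04 -9.99984543e-01]
```

View pics/s5.png

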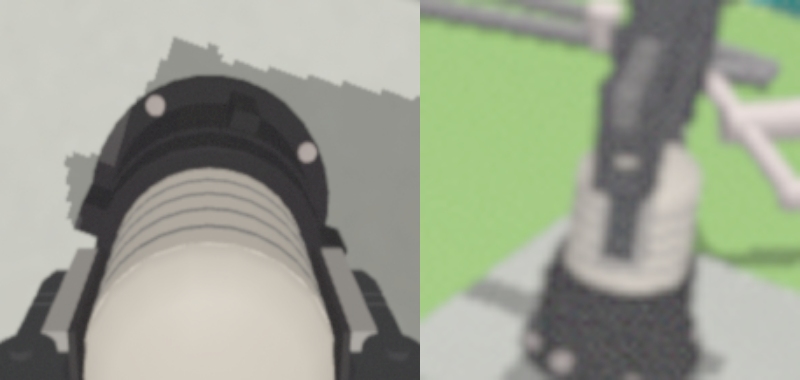

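```bash
python3 -m creep '[[0,0,0,0,0,0,0],[0,0,0,0.0005,0,0,0],[0,0,0,0.0005,0,0,0],[0,0,0,0,0,0,0],[0,0,0,0,0,0,0]]' 110; python3 look.py s6 beacon wrist; python3 - <<'E'
from ov import *
a=np.radians(19.3);k=load("pics/wrist_s6.json")
E
```

```text
t: 14.95
tool_pos: [0.6037, 0.1695, 0.1684]
tool_rot: [3.096, 0.527, 0.008]
contact_force: [-9.8, -1.3, 23.2]
opening: 0.0519
wrist beacon [([244.7, 190.0, 389.0, 374.7], 0.97)]
15.05 [0.6037 0.1695 0.1685] [3.0964 0.5266 0.0082] [-10.19  -1.05  23.01] [-0.38  1.65  0.37] 0.0521 [ 0.16  0.1   1.67 -0.    1.37  1.39]
```

```bash
python3 -m creep '[[0,-0.0011,-0.0004,0,0,0,0],[0,0,0,0,0,0,0],[0,0,0,0,0,0,0]]'; python3 -c "
from station import ctrl;o=ctrl.get_obs();print(o['tool_pos'],o['tool_rot'],o['contact_force'],o['wrist_torque'])"; python3 -m creep '[[0,0,0,0.001,0,0,0],[0,0,0,0,0,0,0],[0,0,0,0,0,0,0]]'; python3 look.py s7 beacon wrist,scene; python3 - <<'E'
from ov import *
def ribs(c,yaw,z,r0,r1,w):
    y=np.radians(yaw);u=np.array([np.cos(y),np.sin(y)]);v=np.array([-u[1],u[0]]);c=np.array(c)
    return [[np.r_[c+s*u*a+v*b,z] for a,b in((r0,-w),(r1,-w),(r1,w),(r0,w),(r0,-w))] for s in(1,-1)]
c=np.array((.6012,.1685));z=.144
im=cv2.imread("pics/wrist_s7.png");cv2.imwrite("pics/wrist_s7g.png",(255*(im/255.)**.4).astype(np.uint8))
import shutil;shutil.copy("pics/wrist_s7.json","pics/wrist_s7g.json")
P=[(circ(c,.033,z+.014),(255,0,0)),(circ(c,.033,z),(0,0,255))]+[(p,(0,255,255)) for p in ribs(c,90.9,z+.014,.033,.039,.004)+ribs(c,90.9,z,.033,.039,.004)]
overlay("wrist_s7g",P,(240,140,400,260),5,"s7")
E
```

```text
t: 15.35
tool_pos: [0.6036, 0.1695, 0.1684]
tool_rot: [3.096, 0.526, 0.013]
contact_force: [-4.7, -1.5, 20.0]
opening: 0.0521
[0.6036493  0.16953319 0.16842212] [3.09642712 0.52622657 0.01298329] [-4.72637964 -1.48492769 19.9823316 ] [-0.20815971  1.03430808  0.31918493]
t: 15.65
tool_pos: [0.6037, 0.1695, 0.1684]
tool_rot: [3.096, 0.526, 0.013]
contact_force: [-7.3, -1.9, 24.2]
opening: 0.0516
wrist beacon [([245.2, 187.6, 389.1, 376.0], 0.78)]
scene beacon [([401.7, 125.4, 430.4, 162.7], 0.96), ([177.7, 214.0, 206.5, 254.2], 0.83), ([300.1, 198.6, 321.4, 233.1], 0.41)]
15.85 [0.6037 0.1695 0.1684] [3.0963 0.5263 0.0131] [-7.8  -2.   23.36] [-0.34  1.38  0.42] 0.0519 [ 0.16  0.1   1.67 -0.    1.36  1.39]
```

View pics/s7.png

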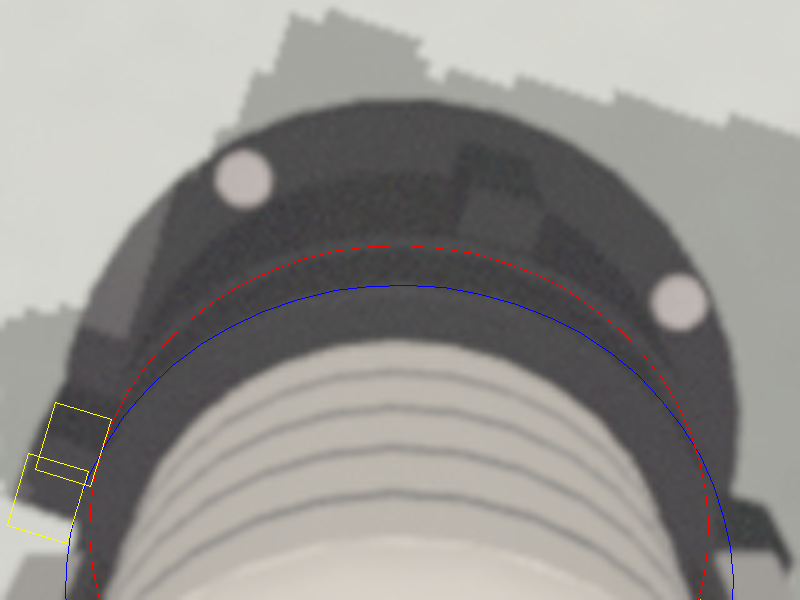

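```bash
python3 -c "
from station import finish_job,ctrl
o=ctrl.get_obs();print(o['t'],o['tool_pos'],o['contact_force'],o['wrist_torque']);print(finish_job())"
```

```text
15.85 [0.6036913  0.1695352  0.16843433] [-7.799864   -1.99602066 23.35920389] [-0.34085849  1.38330996  0.41537515]
the job is handed in; nothing more can be done
None
```

The white beacon is in the control box's socket, turned clockwise to the end stop. The arm is still gripping it at 110 N and pressing it down, so you can drive the locking screw. I handed the job in at 15.9 s.

**What I did:** I gripped the beacon by its lens and set the lugs in the notches. I pushed it down against the spring and turned it about 90°, then a few degrees more until it met the stop. The green look-alike and the other things were not touched.

**Last checks:**
- **Seated:** the tool stopped at z = 0.1684 m, where 0.1683 m was expected for the collar on the rim. A further 1 mm of commanded push raised the force by about 4 N without moving the tool. The final push is about 23 N, above the 14 N of the spring.
- **Turned home:** the tool turned about 96°, against the stop at 94°. The twisting moment went from about -0.1 to +0.4 N m as it met the stop.
- **Position of the ribs:** in the last wrist picture they lie within a couple of degrees of the lock direction, and I could see no gap at the rim.

**What did not fully agree:**
- A sideways force of about 8 N remained at the end. I think it comes from the stop or the bore. Moving the tool about 1 mm sideways eased it only partly.
- The tool was tilted by less than 1°.
- I did not check the other bench items again in a final picture.

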